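# Set the stop pin in the stick-length gauge

### The job

Take the stop pin with the plain straight grip out of the pin rack, set its tip on the dark steel strip of the stick-length gauge and slide it lightly along the strip, keeping it in contact, until it drops into the strip's one blind hole. Push it gently home so that its collar sits flat on the strip, let go, and leave the other pins and everything else where they are; never press the pin hard on the gauge.

Things in the scene. Friction and masses are not known exactly. Their poses are not given: they have to be found in the camera images.
- gauge: Stick-length gauge: rigid level wooden bed 320 x 110 mm, 40 mm high, fixed on the table. Origin: centre of its underside; x along its length, y across, z up. Along its middle lies a dark steel strip 40 mm wide, top flush with the bed (z = 40 mm), seen between two dark wooden end caps that cover all beyond x = -79 and +79 mm (tops at z = 46 mm).
- strip_mid (a point): Middle of the strip's visible part, on its top face (gauge x = y = 0, z = 40 mm; axes as the gauge's). The strip was shifted and clamped, so the hole's place is not measured: the one blind hole (round, 14.4 mm wide, 20 mm deep) lies on the strip's middle line (y = 0), anywhere from x = -35 to +35 mm, among flat dark stains of about its size.
- pin: Stop pin to use: steel, 68 mm tall, upright in one of the rack's holes. Origin: centre of its tip; z up its axis. From the tip up: shank 12 mm in diameter, 18 mm long, tip chamfered 1.5 mm; collar 26 mm in diameter, 5 mm thick; plain straight round grip 16 mm in diameter, 45 mm long. About 0.09 kg. In the rack, and when home, it rests on the collar's underside, 18 mm above the tip.
- rack: Pin rack: wooden block 190 x 50 mm, 30 mm high, fixed on the table. Origin: centre of its underside; x along the row. Three holes 15 mm wide, 22 mm deep, at x = -65, 0 and +65 mm; each holds a pin, collar resting on the block's top, in any order. Rack and gauge stand one to the left, one to the right, either way.
- ball_pin: Bystander, to be left alone: steel pin in the rack with the same shank and collar, but a thin neck and a ball 26 mm in diameter on top; 66 mm tall. Origin: its tip.
- tee_pin: Bystander, to be left alone: steel pin in the rack with the same shank and collar, but a T handle, a cross bar 46 mm long and 10 mm thick; 61 mm tall. Origin: its tip; bar along y.
- weight: Bystander, to be left alone: brass disc weight 36 mm in diameter, 18 mm high, lying on the end cap at the gauge's +x end. Origin: centre of its underside.
- packet: Bystander, to be left alone: paper packet 50 x 130 x 25 mm lying at the left. Origin: centre of its underside.
- tin: Bystander, to be left alone: red tin 66 mm wide, 100 mm high. Origin: centre of its underside.
- scraper: Bystander, to be left alone: spatula with a wooden handle, lying flat at the left. Origin: its underside.
- block: Bystander, to be left alone: wooden hand block 140 x 70 x 30 mm lying at the right. Origin: centre of its underside.
There are look-alikes about, which are no part of the job. Leave any pink or yellow look-alike of the rack alone.

How it is judged:
By the outcome, as a careful person would: the job done as asked, in the order asked, and still so for the second after the job is handed in, with the robot touching nothing.
It also fails if it takes over 67 s, if anything falls off the work surface, if the arm or the gripper's body presses on something with over 40 N, if the wrist force passes 120 N, or if a joint passes its speed limit or range.

### The arm

A 7-joint arm with a two-finger parallel gripper is mounted at the origin on the work surface. World frame = base frame: x ahead of the robot, y to its left, z up, the work surface at z = 0. Lengths are in m, angles in rad, forces in N, time in s.
With the tool pointing down it reaches from about 0.425 to 0.875 m from the base axis. Payload 4.7 kg.
Tool frame: the origin (TCP) lies at the very end of the fingers, on their centre line; the grasp point (between the pads) lies 19 mm behind it; z points along the fingers, y is the line along which they close (so a half turn about z gives the same grasp; the last joint's range is limited). The gripper opens to 87 mm and grips with 3 to 60 N. Pads are 19 mm wide; open, the fingers measure 117 mm over their backs; the gripper's body (75 mm by 190 mm) begins 51 mm behind the grasp point.
Start: joints at [1.224, 0.321, -0.07, 1.45, 0.023, 1.371, -0.057], TCP at [0.229, -0.608, 0.184] pointing down, gripper open.
Joint ranges: [-2.86, 2.86], [-0.3, 2.09], [-1.38, 1.24], [0.06, 2.45], [-1.56, 4.7], [0.09, 2.05], [-2.69, 2.69]. Speed limits (rad/s): [2.57, 2.57, 3.14, 3.14, 3.14, 3.14, 3.14].

### API

Orientations are given as a unit quaternion [x, y, z, w].
In Python, from station import * gives the robot as it stands. Calls block until the motion is done:
- reach(position, orientation): joint-space move of the TCP to a pose.
- line_to(position, attitude=None, feed=0.15): straight line of the TCP; attitude=None keeps the orientation; feed is the mean speed in m/s.
- set_joints(angles): joint-space move.
- gripper_open() and clamp(newtons=None): open the fingers fully, or close them until they stop; newtons is the grip in N (None keeps the last).
- dwell(seconds).
- inverse_kinematics(position, orientation): joint angles nearest the present ones, or None.
- read_camera(name): name is "scene" or "top" or "wrist"; returns the picture (400x640x3 uint8, red, green, blue); there is no depth.
- camera_info(name): a dict with "fx", "fy", "cx", "cy" (pixels), "rvec" (rotation vector, rad) and "tvec" (3), from world to camera coordinates, as OpenCV has them. Camera axes: x right, y down, z forward; pixel columns grow to the right and rows downward; lengths in m; the calibration is good to about 2 mm. A picture is of the moment at which its call begins: read the wrist's pose just before it. camera_info takes no time and is no camera call; for the wrist camera it gives the pose at the moment of the call.
A pose or a line that the arm cannot do raises MotionError and nothing moves.
- hand_in(): hands the job in; it is judged then, once.
Trained networks look in the newest picture that a camera, given by its name, has taken for a name from the list of things; names that differ only in an ending like _2 or _b are one class to them, and where a whole thing is asked for, a point or a joint stands for the part that bears it (a point fixed in the world has none). Each returns a list of dicts, best first, with "conf" (0 to 1); they miss things now and then, are a little off and sometimes report something else, mostly with a low value. They report only what shows in the picture. A call takes as long as a camera call. They do not tell look-alikes from the thing itself.
- cut_out(thing, camera): "mask" (400x640 bool, what is visible of it) and "extent" ([left, top, right, bottom] in pixels, round what is visible of it).
Readings, each from a call of its own:
- read_t(): time.
- read_qpos(): joint angles.
- read_qd(): joint speeds.
- read_tau(): joint torques, N m.
- read_position(): TCP position.
- read_orientation(): TCP orientation.
- read_contact_force(): force on the tool from outside, world axes, zero at the start.
- read_ft_torque(): the same for the moment, N m.
- read_finger_gap(): finger opening in m.
- read_grasp_force(): force on a finger pad.
Only numpy, scipy, OpenCV 4.12 (cv2) and the standard library are available. Lean on these libraries where they do the work, as an engineer would, in place of code of your own. Each camera call takes 0.05 s, during which the arm holds its last target. There are 200 camera calls.

## Working session

There is one attempt and no reset: what is moved stays moved. The work goes in short steps, each a Python script; the robot and the scene stay as the last script left them, time stands still between calls to the robot, and variables do not carry over. Pictures are saved under pics/ and viewed, at most 10 in all, crops included, and the job is handed in when it is done.

```bash
mkdir -p pics; ls; cat > h.py <<'E'
from station import *
import numpy as np, cv2
def save(im,n): cv2.imwrite('pics/'+n+'.png',cv2.cvtColor(im,cv2.COLOR_RGB2BGR))
def pix2w(info,u,v,z):
    R=cv2.Rodrigues(np.array(info['rvec'],float))[0];t=np.array(info['tvec'],float).ravel()
    d=R.T@np.array([(u-info['cx'])/info['fx'],(v-info['cy'])/info['fy'],1.]);o=-R.T@t
    return o+d*(z-o[2])/d[2]
def w2pix(info,p):
    R=cv2.Rodrigues(np.array(info['rvec'],float))[0]
    c=R@np.array(p,float)+np.array(info['tvec'],float).ravel()
    return np.array([info['fx']*c[0]/c[2]+info['cx'],info['fy']*c[1]/c[2]+info['cy']])
E
python3 - <<'E'
from h import *
for c in ('top','scene'):
    im=read_camera(c); save(im,c+'1'); print(c,camera_info(c))
    for t in ('rack','gauge','pin','ball_pin','tee_pin','weight'):
        if c=='top' or t=='pin':
            for r in cut_out(t,c)[:3]: print(c,t,round(r['conf'],2),r['extent'])
print(read_t(),read_orientation(),read_finger_gap())
E
```

```text
pics
top {'fx': 483.91013351432315, 'fy': 483.91013351432315, 'cx': 318.3750703885382, 'cy': 192.06427977664865, 'rvec': array([ 2.17740432, -2.15837813,  0.07216196]), 'tvec': array([0.09127863, 0.56682177, 1.47488898])}
top rack 0.92 [144.4, 238.9, 173.1, 303.5]
top rack 0.81 [265.9, 94.8, 283.4, 154.7]
top rack 0.71 [265.6, 243.2, 300.4, 305.9]
top gauge 0.66 [385.9, 142.1, 446.3, 252.0]
top ball_pin 0.54 [386.2, 143.3, 446.5, 252.4]
top ball_pin 0.4 [285.9, 198.3, 295.7, 205.5]
top tee_pin 0.59 [276.2, 216.7, 286.9, 224.5]
top weight 0.63 [422.6, 148.2, 430.7, 158.8]
scene {'fx': 391.8769411950856, 'fy': 391.8769411950856, 'cx': 319.8337346341512, 'cy': 199.1715505204101, 'rvec': array([ 1.13322073,  2.42791565, -0.91828363]), 'tvec': array([ 0.27910013, -0.29145323,  1.66341665])}
scene pin 0.45 [323.7, 225.5, 328.2, 236.6]
0.45 [ 9.83770507e-01  1.79431280e-01 -6.14480719e-06 -6.69655221e-05] 0.0868345057539187
```

View pics/top1.png

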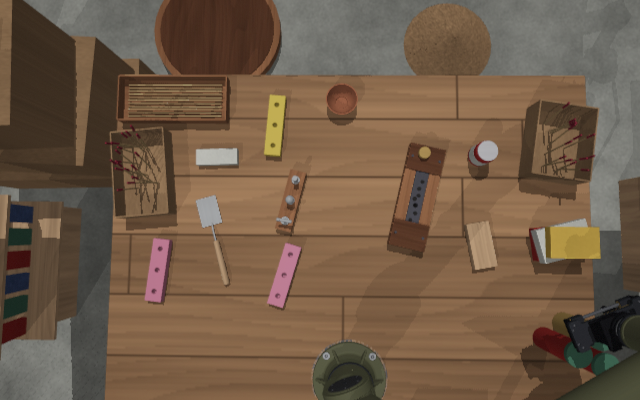

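View pics/scene1.png

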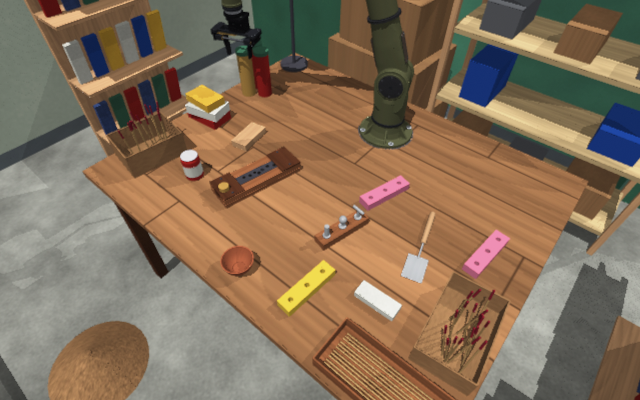

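The top picture shows the wooden rack at about (291,202). Its tee pin is at (284,220), with the other two pins at (290,201) and (295,181). The gauge is at (415,198), with the weight at its far (+x) end (424,152). In the scene view the ball and the straight grip aren't clearly told apart, so I'll look with the wrist camera.

```bash
cat >> h.py <<'E'
from scipy.spatial.transform import Rotation as Ro
def down(yaw): # tool z down; tool x at world heading yaw
    c,s=np.cos(yaw),np.sin(yaw)
    return Ro.from_matrix(np.array([[c,s,0],[s,-c,0],[0,0,-1]])).as_quat()
E
python3 - <<'E'
from h import *
T=camera_info('top')
for n,u,v,z in (('r_a',295,181,.07),('r_b',290,201,.07),('r_c',284,220,.07),('weight',424.5,152.5,.064),('mid',416,198,.04)):
    print(n,pix2w(T,u,v,z).round(3))
w=camera_info('wrist');R=cv2.Rodrigues(w['rvec'])[0];C=-R.T@w['tvec'].ravel()
q=Ro.from_quat(read_orientation()).as_matrix()
print('cam in tool',(q.T@(C-read_position())).round(3),'axes',(q.T@R.T).round(2),w['fx'])
g=pix2w(T,416,198,.04); wt=pix2w(T,424.5,152.5,.064)
print('yaw',np.arctan2(*(wt-g)[1::-1]))
def look(p,yaw,h):
    # place TCP so camera sits over p
    for k in (yaw,yaw+np.pi):
        q=down(k);off=Ro.from_quat(q).apply(q0)
        P=np.array([p[0]-off[0],p[1]-off[1],h])
        try: reach(P,q);return True
        except MotionError as e: print(e)
q0=q.T@(C-read_position())
print(look(g,-.12,.30)); a=camera_info('wrist');im=read_camera('wrist');save(im,'w_g');np.save('w_g.npy',a,allow_pickle=True)
r=pix2w(T,290,201,.05)
print(look(r,-.25,.30)); a=camera_info('wrist');im=read_camera('wrist');save(im,'w_r');np.save('w_r.npy',a,allow_pickle=True)
for t in ('pin','ball_pin','tee_pin','rack'):
    for d in cut_out(t,'wrist')[:3]: print(t,round(d['conf'],2),d['extent'])
print(read_t(),read_qpos())
E
```

```text
r_a [0.595 0.166 0.07 ]
r_b [0.535 0.18  0.07 ]
r_c [0.477 0.198 0.07 ]
weight [ 0.685 -0.225  0.064]
mid [ 0.549 -0.202  0.04 ]
cam in tool [ 0.08  -0.001 -0.201] axes [[ 0.   -0.96 -0.29]
 [ 1.    0.   -0.  ]
 [ 0.   -0.29  0.96]] 327.5519636198879
yaw -0.16224251126371522
True
True
pin 0.66 [304.1, 42.1, 322.8, 63.0]
ball_pin 0.69 [300.0, 92.2, 324.6, 111.5]
tee_pin 0.75 [295.2, 142.6, 333.4, 164.5]
tee_pin 0.66 [530.0, 2.5, 638.9, 145.0]
rack 0.97 [76.5, 241.3, 118.8, 257.7]
rack 0.95 [293.5, 26.7, 332.8, 175.0]
rack 0.79 [328.9, 189.4, 362.9, 285.4]
4.0083 [ 0.48884251 -0.00301442 -0.93789373  1.59248469 -0.00256909  1.55100396
 -2.27141701]
```

```bash
python3 -c "
import cv2,numpy as np
a=cv2.imread('pics/w_g.png');b=cv2.imread('pics/w_r.png')[10:200,220:420]
cv2.imwrite('pics/c_r.png',cv2.resize(b,None,fx=3,fy=3,interpolation=cv2.INTER_CUBIC))"
```

```text
(no output)
```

View pics/c_r.png

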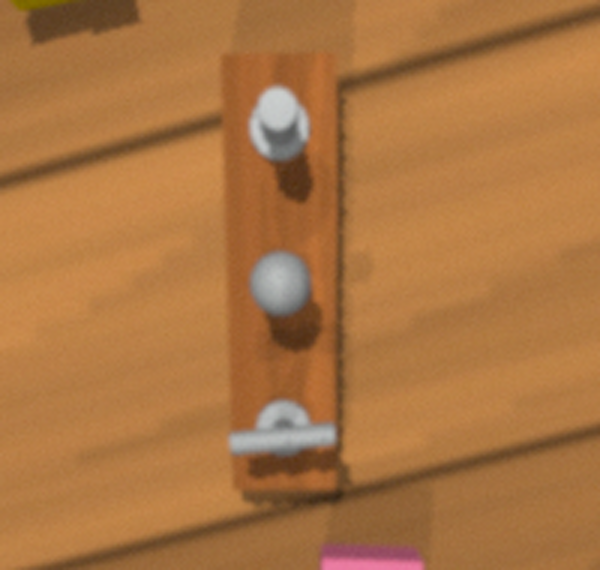

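View pics/w_g.png

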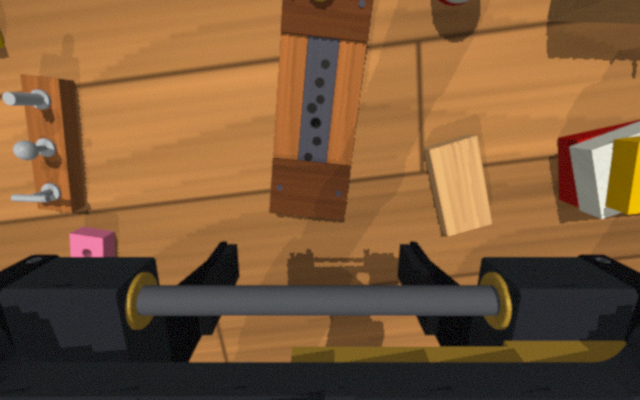

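The crop shows the plain straight grip at the far end of the rack, with its top at about wrist pixel (313,46). The ball is in the middle and the tee is nearest. The gauge picture shows the strip from (323,38) to (313,161), with a darkest spot near (316,122) among the stains. Next I pick the pin, then look closely at the strip.

```bash
cat > pick.py <<'E'
from h import *
a=np.load('w_r.npy',allow_pickle=True).item()
top=pix2w(a,313,46,.080); col=pix2w(a,312.7,52.5,.035); tee=pix2w(a,220+284/3,10+425/3,.035); 
print(top,col,tee)
yaw=np.arctan2(*(col-tee)[1::-1]); print('yaw',yaw,np.hypot(*(col-tee)[:2]))
p=(top+col)/2; q=down(yaw)
reach([p[0],p[1],.13],q)
line_to([p[0],p[1],.045],feed=.1)
f0=read_contact_force()
clamp(30); print('gap',read_finger_gap(),read_grasp_force(),f0,read_contact_force(),read_position())
P=read_position(); line_to([P[0],P[1],.135],feed=.12)
print(read_finger_gap(),read_contact_force())
np.save('grasp.npy',[*P,yaw])
# look at the gauge closely
T=camera_info('top'); g=pix2w(T,416,198,.04); yg=-.16; q=down(yg)
x=g-0.11*np.array([np.cos(yg),np.sin(yg),0])
reach([x[0],x[1],.16],q)
a=camera_info('wrist');im=read_camera('wrist');save(im,'w_g2');np.save('w_g2.npy',a,allow_pickle=True)
print(read_t(),read_finger_gap(),read_position(),read_qpos())
E
python3 pick.py
```

```text
[0.60349948 0.16922132 0.08      ] [0.6034069  0.17032312 0.035     ] [0.47869389 0.20011776 0.035     ]
yaw -0.2345099146652077 0.1282226836552869
gap 0.00040992941712312425 0.0 [-0.10777088 -0.86468373 -0.01250362] [-0.67209644 -0.21228553  0.21556398] [0.60344464 0.16977032 0.04499489]
0.0004638732065984156 [ 0.95815657  0.21229835 -0.21934058]
9.8333 0.0006898501128949173 [ 0.44112405 -0.18379301  0.16008022] [ 1.34358365e+00 -9.79789558e-04 -9.88557365e-01  1.86808741e+00
 -1.57172000e-03  1.27376093e+00 -1.37306856e+00]
```

```bash
python3 - <<'E'
from h import *
im=read_camera('top');b=cv2.imread('pics/w_g2.png')
save(cv2.resize(im[150:260,240:350],None,fx=4,fy=4,interpolation=cv2.INTER_CUBIC),'t2')
for t in ('pin','ball_pin','tee_pin'):
    for d in cut_out(t,'top')[:3]: print(t,round(d['conf'],2),d['extent'])
E
```

```text
pin 0.52 [291.9, 175.1, 302.9, 184.0]
ball_pin 0.59 [287.1, 200.2, 295.1, 204.9]
ball_pin 0.23 [289.8, 177.0, 300.7, 183.4]
tee_pin 0.49 [277.4, 216.8, 289.9, 224.4]
```

View pics/t2.png

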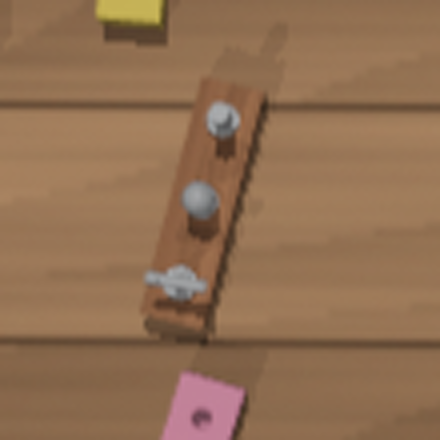

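View pics/w_g2.png

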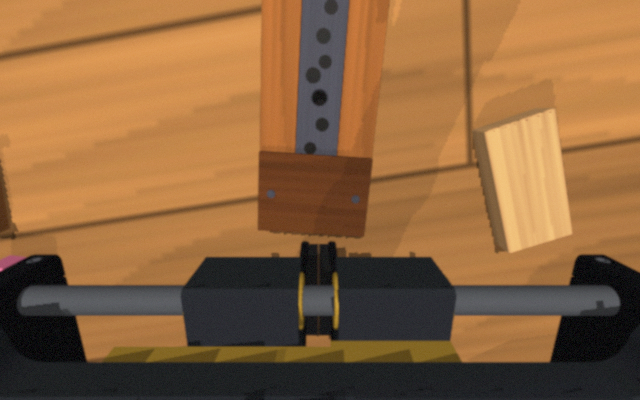

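The pin still stands upright in the rack, with its top at top-camera pixel (295.5,180). The grasp missed it cleanly and the fingers are empty. The strip close-up shows the darkest spot at (319,98). I'll cross-check the wrist calibration against the top view.

```bash
python3 - <<'E'
from h import *
T=camera_info('top');G=np.load('w_g.npy',allow_pickle=True).item();G2=np.load('w_g2.npy',allow_pickle=True).item();Rr=np.load('w_r.npy',allow_pickle=True).item()
print('tcp px',w2pix(G2,[0.44112405,-0.18379301,0.16008]))
print('dark spot g',pix2w(G,316,122,.04),'g2',pix2w(G2,319,98,.04))
print('strip near mid  g',pix2w(G,313,161.5,.04),'g2',pix2w(G2,316.5,154,.04),'far',pix2w(G,323,38.5,.046))
S=camera_info('scene')
print('pin top(scene px 326,228) ->',pix2w(S,326,229,.08))
for n,c,u,v,z in (('collar top',T,295.5,180.5,.035),('ball top',T,290,200.5,.065),('ball wrist',Rr,220+280/3,10+283/3,.065),('tee collar top',T,285,220.5,.035),
  ('rack far corners top',T,240+205/4,150+78/4,.03),('',T,240+266/4,150+94/4,.03),('near',T,240+145/4,150+312/4,.03),('',T,240+212/4,150+326/4,.03),
  ('rack wrist far',Rr,220+222/3,10+54/3,.03),('',Rr,220+335/3,10+52/3,.03),('near',Rr,220+235/3,10+490/3,.03),('',Rr,220+337/3,10+488/3,.03)):
    print(n,pix2w(c,u,v,z).round(4))
E
```

```text
tcp px [320.01584617 233.60770322]
dark spot g [ 0.52890685 -0.1983694   0.04      ] g2 [ 0.52773765 -0.19701531  0.04      ]
strip near mid  g [ 0.47585106 -0.18757431  0.04      ] g2 [ 0.47686793 -0.18652578  0.04      ] far [ 0.62885613 -0.2195627   0.046     ]
pin top(scene px 326,228) -> [0.61735236 0.1750229  0.08      ]
collar top [0.6005 0.1671 0.035 ]
ball top [0.5364 0.1808 0.065 ]
ball wrist [0.5406 0.1855 0.065 ]
tee collar top [0.4768 0.1976 0.035 ]
rack far corners top [0.6353 0.1811 0.03  ]
 [0.6231 0.1336 0.03  ]
near [0.4536 0.2247 0.03  ]
 [0.4434 0.173  0.03  ]
rack wrist far [0.6381 0.1862 0.03  ]
 [0.6267 0.139  0.03  ]
near [0.4536 0.2313 0.03  ]
 [0.4423 0.1831 0.03  ]
```

```bash
python3 - <<'E'
from h import *
gripper_open()
yaw=-.2345;q=down(yaw);d=np.array([np.cos(yaw),np.sin(yaw)])
p=np.array([.602,.169])-.10*d
reach([p[0],p[1],.16],q)
a=camera_info('wrist');im=read_camera('wrist');np.save('w_r2.npy',a,allow_pickle=True)
save(im,'w_r2')
for t in ('pin','ball_pin','tee_pin'):
    for r in cut_out(t,'wrist')[:2]: print(t,round(r['conf'],2),r['extent'])
for z in (.035,.08): print(z,w2pix(a,[.602,.169,z]))
print(read_t(),read_finger_gap(),read_contact_force())
cv2.imwrite('pics/w_r2c.png',cv2.resize(cv2.cvtColor(im[0:300,170:470],cv2.COLOR_RGB2BGR),(600,600),interpolation=cv2.INTER_CUBIC))
E
```

```text
pin 0.6 [301.7, 70.7, 330.2, 95.6]
tee_pin 0.63 [291.9, 204.4, 342.3, 235.4]
tee_pin 0.57 [60.4, 183.7, 218.0, 362.3]
0.035 [317.74270484  85.12823641]
0.08 [317.73152917  81.49840248]
13.175 0.08721919246544432 [ 0.62807683 -0.35295557  0.16344468]
```

View pics/w_r2c.png

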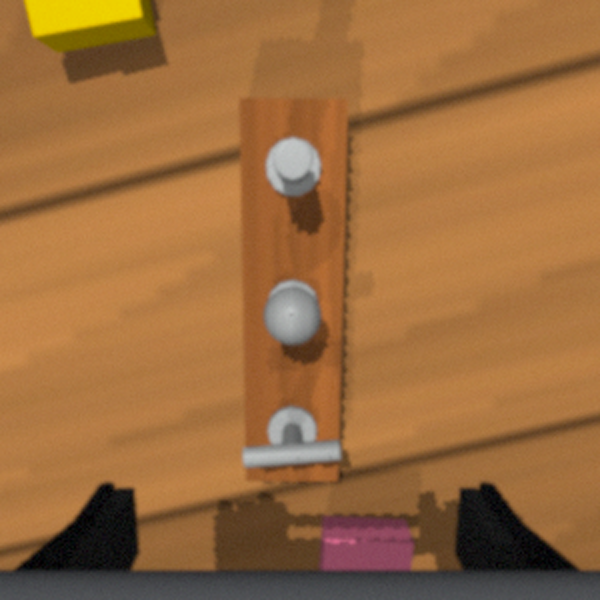

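The pin stands upright at (317,79), within 2 mm of where I predicted it, so the lateral position was right. The open fingertips show at about (237,242) and (398,242), 161 px apart. That puts the real tips some 38 mm short of the nominal TCP, so at z = 0.045 the fingers closed just above the pin. I'll go lower with checks.

```bash
python3 - <<'E'
from h import *
yaw=-.2345;q=down(yaw)
p=np.array([.602,.169])
reach([p[0],p[1],.12],q)
line_to([p[0],p[1],.036],feed=.1); f0=read_contact_force()
clamp(8); g=read_finger_gap(); print('z.036 gap',g,f0)
if .013<g<.019:
    gripper_open()
    ok=True
    for z in (.030,.025,.021):
        line_to([p[0],p[1],z],feed=.05); f=read_contact_force(); print(z,f.round(2))
        if np.linalg.norm(f-f0)>3: ok=False;break
    if ok:
        clamp(35); print('gap',read_finger_gap(),read_grasp_force(),read_contact_force(),read_position())
im=read_camera('wrist');save(im,'w_p1');print(read_t())
E
```

```text
z.036 gap 0.015043028335016086 [ 0.25377539 -1.00264918  0.50510545]
0.03 [-0.51 -0.04  0.72]
0.025 [ 0.15  0.31 -0.31]
0.021 [-0.85 -0.95  0.75]
gap 0.014786229696996162 34.999982714653015 [-0.88346963  0.55741695  0.70687926] [0.60202264 0.16899941 0.02103129]
19.1417
```

The pin is gripped (gap 15 mm). I'll fit the strip's midline and list its spots from the saved close-up before moving.

```bash
cat > strip.py <<'E'
from h import *
def strip(img,info):
    # metric plan of z=.04: origin (.553,-.203), yaw -.21, 4 px/mm, u along x_g (+-100 mm), v along y_g (+-40)
    c=np.array([.553,-.203]);y=-.21;e=np.array([np.cos(y),np.sin(y)]);n=np.array([-e[1],e[0]])
    W=lambda u,v:np.r_[c+(u/4-100)*1e-3*e+(v/4-40)*1e-3*n,.04]
    pts=[(0,0),(800,0),(800,320),(0,320)]
    H=cv2.getPerspectiveTransform(np.float32([w2pix(info,W(*p)) for p in pts]),np.float32(pts))
    r=cv2.warpPerspective(img,H,(800,320)).astype(int)
    valid=cv2.warpPerspective(np.full(img.shape[:2],255,np.uint8),H,(800,320))>0
    m=((r[...,0]-r[...,2]<12)&valid).astype(np.uint8)   # BGR in: blueish/grey = strip
    m=((r[...,2]-r[...,0]<12)&valid).astype(np.uint8)
    m=cv2.morphologyEx(m,cv2.MORPH_OPEN,np.ones((9,9)))
    n_,L,S,_=cv2.connectedComponentsWithStats(m); k=1+np.argmax(S[1:,4]); m=(L==k)
    us=[];mid=[];w=[]
    for u in range(0,800,4):
        v=np.flatnonzero(m[:,u])
        if len(v) and np.ptp(v)>130: us.append(u);mid.append((v[0]+v[-1])/2);w.append(np.ptp(v))
    us=np.array(us);f=np.polyfit(us,mid,1)
    print('u range mm',us.min()/4-100,us.max()/4-100,'width mm',np.median(w)/4,'mid fit: offset at u=0 mm',np.polyval(f,400)/4-40,'slope',f[0],'resid',np.std(mid-np.polyval(f,us))/4)
    g=r.sum(2)/3; filled=cv2.morphologyEx(m.astype(np.uint8),cv2.MORPH_CLOSE,np.ones((41,41)))>0
    t=np.median(g[m]); d=((g<.72*t)&filled).astype(np.uint8)
    k_,L,S,C=cv2.connectedComponentsWithStats(d)
    for i in range(1,k_):
        if S[i,4]>300: print('blob along %.1f off-mid %.1f w %.1f h %.1f dark %.0f p10 %.0f'%(C[i][0]/4-100,(C[i][1]-np.polyval(f,C[i][0]))/4,S[i,2]/4,S[i,3]/4,g[L==i].mean(),np.percentile(g[L==i],10)), 'world',W(*C[i]).round(4))
    cv2.imwrite('pics/plan.png',r.astype(np.uint8))
if __name__=='__main__':
    for k in ('w_g','w_g2'): strip(cv2.imread('pics/%s.png'%k),np.load(k+'.npy',allow_pickle=True).item())
E
python3 strip.py
```

```text
u range mm -77.0 79.0 width mm 37.5 mid fit: offset at u=0 mm 0.1089066540973036 slope -0.01256907447949959 resid 0.07413698692025476
blob along 79.0 off-mid 0.3 w 2.8 h 38.0 dark 54 p10 50 world [ 0.6302 -0.22    0.04  ]
blob along 49.4 off-mid -5.1 w 10.5 h 10.8 dark 50 p10 46 world [ 0.6002 -0.2188  0.04  ]
blob along -49.5 off-mid -4.0 w 12.0 h 12.0 dark 44 p10 36 world [ 0.5039 -0.1958  0.04  ]
blob along 5.5 off-mid -3.0 w 11.0 h 10.8 dark 47 p10 42 world [ 0.5577 -0.207   0.04  ]
blob along -25.0 off-mid 0.2 w 14.5 h 15.0 dark 33 p10 18 world [ 0.5286 -0.1972  0.04  ]
blob along 26.5 off-mid 0.0 w 11.8 h 11.8 dark 48 p10 43 world [ 0.5789 -0.2087  0.04  ]
blob along -6.4 off-mid 7.0 w 13.0 h 13.2 dark 46 p10 40 world [ 0.5482 -0.1946  0.04  ]
blob along -72.3 off-mid 6.0 w 10.5 h 11.8 dark 42 p10 35 world [ 0.4837 -0.181   0.04  ]
u range mm -77.0 54.0 width mm 38.5 mid fit: offset at u=0 mm 0.2304028417678552 slope -0.012656011124271584 resid 0.10340090579625529
blob along 50.5 off-mid -4.1 w 11.8 h 38.5 dark 52 p10 33 world [ 0.6014 -0.2179  0.04  ]
blob along -49.4 off-mid -4.0 w 12.5 h 12.2 dark 46 p10 40 world [ 0.504  -0.1958  0.04  ]
blob along 5.6 off-mid -3.0 w 11.0 h 11.0 dark 52 p10 48 world [ 0.5579 -0.207   0.04  ]
blob along -25.3 off-mid 0.1 w 14.8 h 15.0 dark 34 p10 21 world [ 0.5284 -0.1971  0.04  ]
blob along 26.6 off-mid -0.0 w 12.0 h 12.0 dark 55 p10 52 world [ 0.579  -0.2087  0.04  ]
blob along -72.3 off-mid 6.0 w 11.0 h 12.0 dark 43 p10 36 world [ 0.4838 -0.1809  0.04  ]
blob along -6.3 off-mid 7.0 w 13.2 h 13.0 dark 51 p10 47 world [ 0.5484 -0.1945  0.04  ]
```

The hole shows clearly: a 14.8 mm wide, darkest spot exactly on the midline at (0.5285, -0.1971), with gauge yaw about -0.223. I'll carry the pin over, touch down 20 mm to the +x side and slide toward it.

```bash
cat > slide.py <<'E'
from h import *
import json
hole=np.array([.5285,-.1971]);yaw=-.2226;q=down(yaw)
e=np.array([np.cos(yaw),np.sin(yaw)])
def F(n=4): return np.mean([read_contact_force() for _ in range(n)],0)
def go(xy,z,feed): line_to([xy[0],xy[1],z],feed=feed)
if __name__=='__main__':
    P=read_position()
    go(P,.12,.15); print('gap',read_finger_gap())
    s=hole+.020*e
    line_to([s[0],s[1],.12],q,feed=.25)
    go(s,.060,.12); dwell(.1)
    f0=F(8); print('t',read_t(),'base',f0.round(2),'gap',read_finger_gap())
    z=.056
    while z>.042:
        z-=.001; go(s,z,.03); f=F()-f0
        if f[2]>2: break
    print('contact z',z,f.round(2),read_position().round(4),'t',read_t())
    json.dump(dict(z=z,f0=list(f0)),open('c.json','w'))
E
python3 slide.py
```

```text
gap 0.015022149018331583
t 22.35 base [-0.66 -0.14 -1.88] gap 0.01493802501454582
contact z 0.047999999999999994 [-0.26  1.79  7.24] [ 0.5485 -0.2016  0.0489] t 24.4167
```

```bash
cat > slide2.py <<'E'
from slide import *
c=json.load(open('c.json'));z=zc=.0485;f0=np.array(c['f0'])
s=.020;inn=False
go(hole+s*e,z,.03)
while s>-.030 and read_t()<48:
    s-=.0015; go(hole+s*e,z,.02); f=F(5)-f0
    zz=read_position()[2]; print('s %.1f z %.2f act %.2f'%(s*1e3,z*1e3,zz*1e3),f.round(1))
    if f[2]<1.2:
        for _ in range(3):
            z-=.0006; go(hole+s*e,z,.02); f=F(5)-f0
            if f[2]>1.5: break
        print('  lower',round(z*1e3,2),f.round(1))
        if z<zc-.0013 and f[2]<3: inn=True;break
    elif f[2]>5.5: z+=.0003
print('in',inn,s,z,read_position(),'t',read_t())
json.dump(dict(z=z,s=s,f0=list(f0),inn=inn),open('c.json','w'))
E
python3 slide2.py
```

```text
s 18.5 z 48.50 act 48.86 [ 2.6 -0.5  5.1]
s 17.0 z 48.50 act 48.86 [ 3.8 -0.   6. ]
s 15.5 z 48.80 act 48.88 [ 2.9 -0.5  5.5]
s 14.0 z 49.10 act 48.88 [ 2.8 -0.6  4.6]
s 12.5 z 49.10 act 48.93 [ 2.4 -0.5  4.5]
s 11.0 z 49.10 act 48.92 [3.1 0.6 4.2]
s 9.5 z 49.10 act 48.93 [ 2.5 -0.   3.7]
s 8.0 z 49.10 act 48.92 [ 1.1 -0.7  2.5]
s 6.5 z 49.10 act 48.94 [ 1.7 -0.   2.6]
s 5.0 z 49.10 act 48.93 [ 0.4 -0.4  2.2]
s 3.5 z 49.10 act 48.93 [1.6 0.3 1.9]
s 2.0 z 49.10 act 48.99 [1.1 0.7 1.1]
  lower 48.5 [-0.4  0.1  4.6]
s 0.5 z 48.50 act 48.70 [1.8 0.2 3.5]
s -1.0 z 48.50 act 47.98 [1.2 0.1 1.1]
  lower 47.3 [0.1 0.5 1.6]
s -2.5 z 47.30 act 47.42 [ 0.6 -0.4  2.9]
s -4.0 z 47.30 act 47.53 [2.6 0.3 1.7]
s -5.5 z 47.30 act 47.70 [ 2.2 -2.   2. ]
s -7.0 z 47.30 act 47.82 [ 4.6 -0.9  3.6]
s -8.5 z 47.30 act 47.93 [ 6.1 -1.5  3. ]
s -10.0 z 47.30 act 47.98 [ 5.9 -1.9  3.5]
s -11.5 z 47.30 act 48.03 [ 4.8 -2.3  2.9]
s -13.0 z 47.30 act 48.05 [ 5.9 -2.1  3.7]
s -14.5 z 47.30 act 48.13 [ 4.4 -2.2  4.8]
s -16.0 z 47.30 act 48.47 [ 3.4 -0.8  8.7]
s -17.5 z 47.60 act 48.52 [ 3.7 -0.6  7.2]
s -19.0 z 47.90 act 48.52 [ 2.7 -1.1  7.6]
s -20.5 z 48.20 act 48.55 [ 4.  -0.   7.1]
s -22.0 z 48.50 act 48.59 [3.5 0.7 6.7]
s -23.5 z 48.80 act 48.63 [ 3.3 -0.1  6.1]
s -25.0 z 49.10 act 48.71 [2.  0.6 5. ]
s -26.5 z 49.10 act 48.77 [2.5 0.8 2.7]
s -28.0 z 49.10 act 48.82 [ 1.3 -0.3  2.9]
s -29.5 z 49.10 act 48.85 [ 1.4 -0.5  1.2]
s -31.0 z 49.10 act 48.93 [ 0.3 -0.3  1.9]
in False -0.03100000000000001 0.049100000000000005 [ 0.49784265 -0.19019981  0.04892659] t 33.9167
```

The force trace shows the tip dipping about 1.5 mm at s from -1 to -3 mm. My loop didn't stop there, so the pin dragged on and popped out. The pin may be tilted in the grip, so I'll look before going on.

```bash
python3 - <<'E'
from h import *
a=camera_info('wrist');im=read_camera('wrist')
np.save('w3.npy',a,allow_pickle=True)
P=read_position();print(P,read_orientation(),w2pix(a,P+[0,0,-.009]),w2pix(a,P+[0,0,.046]),read_finger_gap(),read_grasp_force(),read_t())
for r in cut_out('pin','wrist')[:2]: print(r['conf'],r['extent'])
cv2.imwrite('pics/w3.png',cv2.resize(cv2.cvtColor(im[80:330,220:420],cv2.COLOR_RGB2BGR),(480,600),interpolation=cv2.INTER_CUBIC))
cv2.imwrite('pics/w3full.png',cv2.cvtColor(im,cv2.COLOR_RGB2BGR))
E
```

```text
[ 0.49786609 -0.1901923   0.04891849] [ 9.93810389e-01 -1.11089062e-01 -3.58575683e-04 -3.82196718e-05] [320.19102728 228.65466118] [320.83215568 266.15557038] 0.015275458495723798 34.99967873096466 33.9667
0.77 [298.5, 212.6, 338.9, 287.8]
```

View pics/w3.png

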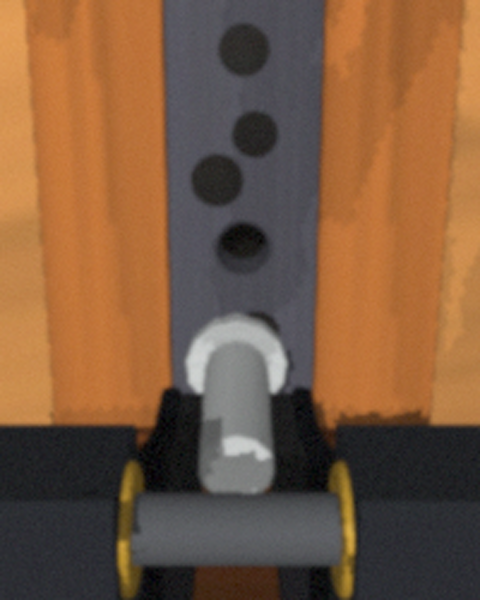

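The picture shows the hole clearly at crop (243,247), with a lit rim and inner wall. The pin stands on the strip with its collar centre near crop (237,361) and grip top near (237,457). I'll compute tilt and offsets from those.

```bash
python3 - <<'E'
from h import *
from scipy.optimize import least_squares
a=np.load('w3.npy',allow_pickle=True).item()
P=np.array([0.49786609,-0.1901923]);yaw=-.2226;e=np.array([np.cos(yaw),np.sin(yaw)]);n=np.array([-e[1],e[0]])
px=lambda u,v:(220+u/2.4,80+v/2.4)
h=pix2w(a,*px(243,247),.04)[:2]; print('hole',h,'rel nominal',(h-[.5285,-.1971])@e,(h-[.5285,-.1971])@n,'rel TCP',(h-P)@e,(h-P)@n)
for v in (240,255): print(v,(pix2w(a,*px(243,v),.04)[:2]-P)@e)
def f(p):
    ax=np.array([p[2],p[3],np.sqrt(1-p[2]**2-p[3]**2)])
    r=[]
    for L,u,v in ((.023,236.5,361),(.068,237.5,457)):
        loc=np.array([p[0],p[1],0.0])+L*ax
        w=np.r_[P+loc[0]*e+loc[1]*n,.040+loc[2]]
        r+=list(w2pix(a,w)-px(u,v))
    return r
s=least_squares(f,[0,0,0,0]);print('tip along,lat mm',s.x[:2]*1e3,'tilt deg',np.degrees(s.x[2:]),s.cost)
E
```

```text
hole [ 0.52888137 -0.19782513] rel nominal 0.0005320426258077893 -0.0006230423971958764 rel TCP 0.03193510143133973 -0.0005973746274822191
240 0.03388018087090602
255 0.029699538981422864
tip along,lat mm [9.23193007 1.24130762] tilt deg [-4.08951283 -0.18871803] 1.6155871338926322e-26
```

The tip sits about 9 mm ahead of the TCP (+x) and 1.2 mm to the side, leaning 4°. So I'll slide back in +x with these corrected, stop at the dip (expected around s ≈ -8 mm) and then insert.

```bash
cat > slide3.py <<'E'
from slide import *
f0=np.array(json.load(open('c.json'))['f0']);n=np.array([-e[1],e[0]])
q2=(Ro.from_rotvec(np.r_[n,0]*np.radians(4))*Ro.from_quat(q)).as_quat()
lat=-.0014; s=-.031; z=.0496
xy=lambda:hole+s*e+lat*n
line_to([*xy(),z],q2,feed=.02); f=F()-f0; print('turned',f.round(1),read_position().round(4))
def hold(lo=1.5,hi=5):   # bring the press force into [lo,hi]
    global z
    for _ in range(6):
        f=F()-f0
        if f[2]<lo: z-=.0004
        elif f[2]>hi: z+=.0003
        else: break
        go(xy(),z,.02)
    return F()-f0,read_position()[2]
f,za=hold(); print('press',f.round(1),za)
for st in (.005,)*3: s+=st; go(xy(),z,.03); f,za=hold(); print('s %.1f z %.2f act %.2f'%(s*1e3,z*1e3,za*1e3),f.round(1))
ref=za; inn=False
while s<.004 and read_t()<52:
    s+=.001; go(xy(),z,.02); za=read_position()[2]; f=F()-f0
    print('s %.1f z %.2f act %.2f'%(s*1e3,z*1e3,za*1e3),f.round(1))
    if f[2]<1.5 or za<ref-.0004:
        f,za=hold(); print('  z %.2f act %.2f'%(z*1e3,za*1e3),f.round(1))
        if za<ref-.0015: inn=True;break
print('in',inn,'t',read_t())
json.dump(dict(z=z,s=s,lat=lat,ref=ref,f0=list(f0),q2=list(q2)),open('c.json','w'))
E
python3 slide3.py
```

```text
turned [0.8 1.  2.1] [ 0.4987 -0.1914  0.0492]
press [0.8 1.  2.1] 0.04921399180516166
s -26.0 z 49.60 act 49.59 [0.4 0.3 1.6]
s -21.0 z 49.20 act 49.27 [0.5 0.4 2.7]
s -16.0 z 48.80 act 49.16 [ 1.4 -1.   4.8]
s -15.0 z 48.80 act 49.11 [-0.2 -0.3  6.3]
s -14.0 z 48.80 act 49.06 [-0.3  1.   8. ]
s -13.0 z 48.80 act 49.04 [-2.4  0.9  9.2]
s -12.0 z 48.80 act 49.01 [-3.1  1.   9.5]
s -11.0 z 48.80 act 48.98 [-4.2  0.4  9.9]
s -10.0 z 48.80 act 48.90 [-3.5  0.5  9.8]
s -9.0 z 48.80 act 48.83 [-4.   0.3  9.2]
s -8.0 z 48.80 act 48.73 [-3.1  1.3  8.8]
  z 48.60 act 48.71 [-0.2 -0.7  1.7]
s -7.0 z 48.60 act 48.53 [1.4 0.3 1.4]
  z 47.40 act 47.55 [ 0.9 -1.4  2.2]
in True t 39.7167
```

The tip has dipped at s = -7 mm with low force, as predicted. Now insert gently.

```bash
cat > ins.py <<'E'
from slide import *
c=json.load(open('c.json'));f0=np.array(c['f0']);n=np.array([-e[1],e[0]])
z,s,lat,ref=c['z'],c['s'],c['lat'],c['ref']
xy=lambda:hole+s*e+lat*n
bad=0
while z>ref-.0190 and read_t()<56 and bad<8:
    f=F()-f0; za=read_position()[2]; fe,fn=f[:2]@e,f[:2]@n
    print('s %.1f lat %.1f z %.2f act %.2f'%(s*1e3,lat*1e3,z*1e3,za*1e3),'fe %.1f fn %.1f fz %.1f'%(fe,fn,f[2]))
    if za<ref-.0165 and f[2]>4: print('home');break
    s+=np.clip(.00025*fe,-.0008,.0008) if abs(fe)>1.5 else 0
    lat+=np.clip(.00025*fn,-.0008,.0008) if abs(fn)>1.5 else 0
    if f[2]<5: z-=.0012 if f[2]<3 else .0005; bad=0
    else:
        bad+=1
        if f[2]>8: z+=.0006
    go(xy(),z,.03)
print('t',read_t(),read_position(),read_finger_gap())
c.update(z=z,s=s,lat=lat);json.dump(c,open('c.json','w'))
E
python3 ins.py
```

```text
s -7.0 lat -1.4 z 47.40 act 47.55 fe 1.2 fn -1.1 fz 2.2
s -7.0 lat -1.4 z 46.20 act 46.11 fe 2.2 fn 0.3 fz 1.6
s -6.4 lat -1.4 z 45.00 act 44.80 fe 2.7 fn -0.6 fz 1.6
s -5.8 lat -1.4 z 43.80 act 43.52 fe 0.4 fn -0.4 fz 1.2
s -5.8 lat -1.4 z 42.60 act 42.44 fe 1.1 fn 0.5 fz 1.0
s -5.8 lat -1.4 z 41.40 act 41.30 fe 0.7 fn -0.5 fz 2.2
s -5.8 lat -1.4 z 40.20 act 40.09 fe 0.6 fn 0.6 fz 1.2
s -5.8 lat -1.4 z 39.00 act 38.89 fe 1.1 fn 0.0 fz 1.0
s -5.8 lat -1.4 z 37.80 act 37.69 fe 0.1 fn 1.2 fz 2.2
s -5.8 lat -1.4 z 36.60 act 36.50 fe 0.6 fn 0.5 fz 1.3
s -5.8 lat -1.4 z 35.40 act 35.32 fe 0.5 fn 0.3 fz 0.6
s -5.8 lat -1.4 z 34.20 act 34.09 fe 0.4 fn -0.8 fz 1.2
s -5.8 lat -1.4 z 33.00 act 32.92 fe 0.4 fn 1.0 fz 1.7
s -5.8 lat -1.4 z 31.80 act 31.68 fe 0.3 fn 1.7 fz 1.5
s -5.8 lat -1.0 z 30.60 act 31.20 fe -0.6 fn -0.6 fz 6.2
home
t 43.2167 [ 0.52281843 -0.19713469  0.03119889] 0.014755023358221802
```

```bash
python3 - <<'E'
from h import *
gripper_open(); dwell(.1)
P=read_position(); line_to([P[0],P[1],.15],feed=.12)
x=[P[0]-.07,P[1]+.016,.17]; line_to(x,down(-.2226),feed=.15)
a=camera_info('wrist');im=read_camera('wrist')
print(read_t(),read_finger_gap(),read_contact_force().round(1))
t=read_camera('top')
A=cv2.resize(im[0:240,190:450],(520,480),interpolation=cv2.INTER_CUBIC)
B=cv2.resize(t[150:260,255:325],(280,480),interpolation=cv2.INTER_CUBIC) if False else cv2.resize(t[150:270,255:325],(280,480))
save(np.hstack([A,B]),'end')
print(w2pix(a,[.5285,-.1971,.045]),w2pix(a,[.5285,-.1971,.09]))
E
```

```text
46.4917 0.08696161148897757 [ 0.2  0.3 -0.4]
[318.34418598 109.54841363] [318.41274706 109.89929913]
```

View pics/end.png

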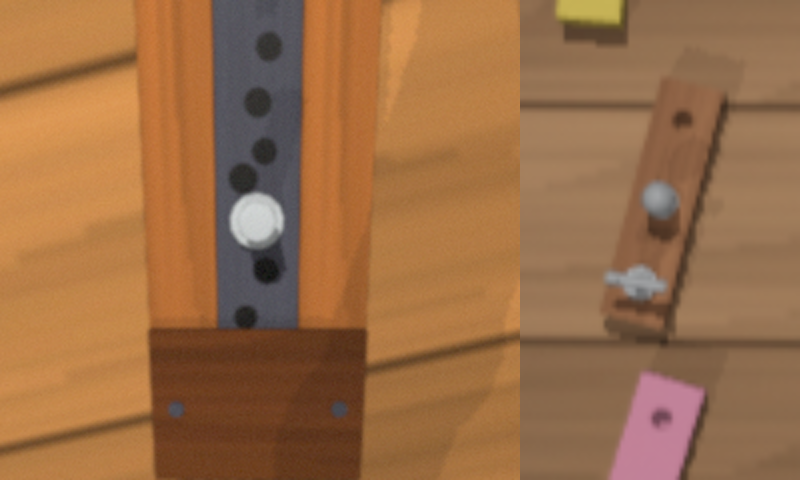

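The pin stands upright at crop (257,219), which is full-image pixel (318.5,109.5) against a predicted (318.4,109.7). Its grip is concentric with the collar, so it is home and flat. The ball and tee pins are still in place.

```bash
python3 -c "
from station import *
print(hand_in())"
```

```text
the job is handed in; nothing more can be done
None
```

The plain-grip pin is home in the gauge's blind hole with its collar flat and the gripper clear, handed in at about 46 s, after one missed grasp and a first slide that dragged the tip past the hole; the highest press I read on the gauge was about 10 N.

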